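Push the overhanging tea caddies in against the lazy Susan's post

ROBOT

A 6-joint arm with a two-finger parallel gripper is mounted at the origin on the work surface. World frame = base frame: x ahead of the robot, y to its left, z up, the work surface at z = 0. Lengths are in m, angles in rad, forces in N, time in s.
With the tool pointing down it reaches from about 0.3 to 0.775 m from the base axis. Payload 14.6 kg.
Tool frame: the origin (TCP) lies midway between the tips of the shut fingers; the grasp point (between the pads) lies 19 mm behind it (r.grasp_offset is the distance from the TCP to the grasp point, in m); z points along the fingers, y is the line along which they close (so a half turn about z gives the same grasp; the last joint's range is limited). The gripper opens to 85 mm and grips with 20 to 120 N. Pads are 22 mm wide; open, the fingers measure 114 mm over their backs; the gripper's body (76 mm by 85 mm) begins 54 mm behind the grasp point. The pads swing forward as they close: fully open they stand 13 mm farther back than shut.
Start: joints at [1.13, 0.3, 1.521, -0, 1.321, -0.067], TCP at [0.201, 0.512, 0.231] pointing down, gripper open.
Joint ranges: [-3.03, 3.03], [-0.79, 2.21], [0.23, 2.52], [-1.04, 4.18], [0, 3.07], [-2.55, 2.55]. Speed limits (rad/s): [2.22, 2.22, 2.57, 3.14, 3.14, 3.14].

INTERFACE

Orientations are given as [roll, pitch, yaw] about the fixed x, y, z axes, in that order (R = Rz(yaw) Ry(pitch) Rx(roll)).
In Python, from plant import r, cams, job gives the robot as it stands.
- The arm moves only by the tool arm_command, never from a script. Its argument "increments" is a list that holds one entry, the list of rows, each a list of 6 numbers: the shift along the tool's x, y, z in m, then the turn, a rotation vector about the tool's x, y, z in rad. A call has 1 to 5 rows; each row is the pose to reach, as a shift and turn from the pose commanded when the call began, along the tool's axes at that moment; what a row does not reach only later rows make up. A row lasts 1/8 s, in which the tool goes at most 62.5 mm and 10.7 degrees, less where a joint would pass 70% of its speed; a pose out of reach is approached as far as the arm can. A call with a gripper value outside its range is refused whole. "hand" is the finger opening in m, from 0 to 0.0854, set as the call begins (left out, the last holds). The fingers move at their own pace and stop on an object; "squeeze" is the grip in N (left out, the last holds). Time passes only in rows, so rows that repeat a pose let the fingers close. It gives the time, the measured TCP pose, the force, the opening and the grip force at its end, in the units of the state.
- r.sense(): the state, without advancing time (a new reading comes with each control period).
- cams.get_image(name): name is "scene" or "side" or "wrist"; returns a dict with "color" (480x640x3 uint8, red, green, blue), "vertical_fov" (degrees; the focal length in pixels is half the picture's height over the tangent of half this angle, whatever the lens; pixels are square), "cx", "cy" (the principal point, pixels), "R" (3x3) and "t" (3): a world point X has camera coordinates R X + t. Camera axes: x right, y down, z forward; pixel columns grow to the right and rows downward; lengths in m; the calibration is good to about 2 mm. A picture is of the moment at which its call begins. There is no depth.
- job.close_job(): hands the job in; it is judged then, once.
The state is a dict: "time": time; "joints": joint angles; "joint_vel": joint speeds; "effort": joint torques, N m; "ee_pos": TCP position; "orientation": TCP orientation; "contact_force": force on the tool from outside, world axes, zero at the start; "ft_torque": the same for the moment, N m; "grip_width": finger opening in m; "gripper_force": force on a finger pad.
Only numpy, scipy, OpenCV 4.12 (cv2) and the standard library are available. Lean on these libraries where they do the work, as an engineer would, in place of code of your own. Each camera call takes 0.05 s, during which the arm holds its last target. There are 200 camera calls.

TASK

Two of the three tea caddies on the lazy Susan have been left sticking out over its edge, so they would catch when it is spun. With the fingertips, gently push each of those two straight in along the plate until it stands against the post in the middle, as the third one already does. Do not lift, tip or pinch a caddy, do not let the lazy Susan swing round, and leave everything else where it stands.

Things in the scene. Friction and masses are not known exactly. Their poses are not given: they have to be found in the camera images.
- post_foot (a point): Lazy Susan's axis at plate level: foot of the upright steel post, 28 mm across, in the middle of the round dark wooden plate (300 mm across, flat, no rim, top 30 mm above the shelf). A caddy touching the post has its axis 56 mm from this point. The lazy Susan stands fast on the shelf, at a different spot each time.
- post_top (a point): Top of the pale wooden knob on that post, 38 mm across, 127 mm above the plate: the tallest thing on the lazy Susan.
- plate (a joint): Angle of the plate with its post about the upright axis, rad, 0 at the start, positive anticlockwise from above. The ball bearing resists with only about 0.06 N m, without stop or spring: a push on a caddy that passes more than about 12 mm beside the post's axis can turn the plate.
- caddy_tall: The tallest of three closed tea caddies told apart by height: upright stoneware cylinder, 84 mm across, 88 mm tall with its flat fixed bamboo lid, 0.45 kg, loose. Origin: centre of underside; z up. Slides at 2 to 4 N; does not tip if pushed below half height. At the start one caddy (any) stands by the post, the others 60 to 85 mm farther out, 5 to 35 mm over the plate's edge.
- caddy_middle: The middle one of three closed tea caddies told apart by height: upright stoneware cylinder, 84 mm across, 77 mm tall with its flat fixed bamboo lid, 0.45 kg, loose. Origin: centre of underside; z up. Slides at 2 to 4 N; does not tip if pushed below half height. At the start one caddy (any) stands by the post, the others 60 to 85 mm farther out, 5 to 35 mm over the plate's edge.
- caddy_short: The shortest of three closed tea caddies told apart by height: upright stoneware cylinder, 84 mm across, 66 mm tall with its flat fixed bamboo lid, 0.45 kg, loose. Origin: centre of underside; z up. Slides at 2 to 4 N; does not tip if pushed below half height. At the start one caddy (any) stands by the post, the others 60 to 85 mm farther out, 5 to 35 mm over the plate's edge.
- honey_pot: Bystander on the plate: glass honey pot with a wooden lid, 60 mm in diameter, 83 mm tall, between the two overhanging caddies, its axis about 105 mm from the post's. Origin: centre of its underside.
- tea_strainer: Bystander on the plate: stainless tea strainer sitting in its drip dish, 68 mm in diameter, 80 mm over the two flat ears, 31 mm tall, about 108 mm from the post's axis, beside the caddy that already stands home. Origin: centre of its underside.
- coaster: Bystander on the shelf: round bamboo coaster, 100 mm in diameter, 8 mm thick, the mug standing on it. Origin: centre of its underside.
- mug: Bystander: white mug on the coaster, 80 mm in diameter, 88 mm tall, with a handle. Origin: centre of its underside.
- milk_jug: Bystander on the shelf: white milk jug, 76 mm in diameter, 92 mm tall, with a handle. Origin: centre of its underside.
- sugar_bowl: Bystander on the shelf: white lidded sugar bowl, 88 mm in diameter, 81 mm tall. Origin: centre of its underside.
- teaspoon: Bystander lying on the shelf: steel teaspoon, 140 mm long, 8 mm high. Origin: near its middle, on the shelf.
Mind the look-alikes: they are no part of the job. Leave any pink look-alike of the caddy_middle alone. Leave any blue look-alike of the caddy_short alone.

How it is judged:
By the outcome, as a careful person would: the job done as asked, in the order asked, and still so for the second after the job is handed in, with the robot touching nothing.
It also fails if it takes over 54 s, if anything falls off the work surface, if the arm or the gripper's body presses on something with over 40 N, if the wrist force passes 120 N, or if a joint passes its speed limit or range.

## Working session

There is one attempt and no reset: what is moved stays moved. The work goes in short steps, Python scripts to look and compute and a tool call to move; the robot and the scene stay as the last step left them, time stands still between calls to the robot, and variables do not carry over. Pictures are saved under pics/ and viewed, at most 10 in all, crops included, and the job is handed in when it is done.

Besides the shell and the picture viewer there is one more tool, called after "Call:" as name([rows], argument=value, ...), one row to a line, values as JSON. arm_command: Moves the arm, as the interface text tells. Its arguments: {"type":"object","properties":{"increments":{"type":"array"},"hand":{"type":"number"},"squeeze":{"type":"number"}},"required":["increments"]}

```bash
mkdir -p pics; cat > h.py <<'E'
import numpy as np,cv2,pickle
from plant import r,cams,job
def snap(n,f):
    d=cams.get_image(n); pickle.dump(d,open(f'pics/{f}.pkl','wb'))
    cv2.imwrite(f'pics/{f}.png',d['color'][:,:,::-1]); return d
def ld(f): return pickle.load(open(f'pics/{f}.pkl','rb'))
def foc(d): return 240/np.tan(np.radians(d['vertical_fov'])/2)
def ray(d,u,v,z):
    R=np.array(d['R']);t=np.array(d['t']);f=foc(d)
    c=-R.T@t; w=R.T@np.array([(u-d['cx'])/f,(v-d['cy'])/f,1]); return c+w*(z-c[2])/w[2]
def proj(d,X):
    p=np.array(d['R'])@np.array(X)+np.array(d['t']); f=foc(d); return d['cx']+f*p[0]/p[2],d['cy']+f*p[1]/p[2]
E
python3 - <<'E'
from h import *
for n in('scene','side','wrist'):
    d=snap(n,n+'0');print(n,d['vertical_fov'],-np.array(d['R']).T@d['t'],[k for k in d])
print(r.sense())
E
```

```text
scene 49.47416660226252 [1.41566675 0.5890205  0.89384023] ['color', 'vertical_fov', 'cx', 'cy', 'R', 't']
side 55.237887321224775 [ 0.01987754 -0.46861618  0.9582139 ] ['color', 'vertical_fov', 'cx', 'cy', 'R', 't']
wrist 68.42946281553763 [0.12994562 0.54055833 0.37183944] ['color', 'vertical_fov', 'cx', 'cy', 'R', 't']
{'time': 0.15, 'joints': array([ 1.13040845e+00,  3.00350612e-01,  1.52146894e+00,  7.20857994e-06,
        1.32070838e+00, -6.66159427e-02]), 'joint_vel': array([-0.00107777, -0.00192439, -0.00307365,  0.00256382,  0.00098798,
        0.001274  ]), 'effort': array([ 6.13012780e-04, -5.43658018e+01, -3.61889505e+01, -1.47690703e-04,
        3.21851810e-03, -1.05591223e-04]), 'ee_pos': array([0.20074847, 0.51184839, 0.23083485]), 'orientation': array([-3.14065991e+00, -6.92257598e-05,  2.76781890e+00]), 'contact_force': array([0.29604209, 0.01525423, 0.65937656]), 'ft_torque': array([-0.00435156,  0.03554763, -0.00153361]), 'gripper_force': 0.0, 'grip_width': 0.08564215323855114}
```

View pics/scene0.png

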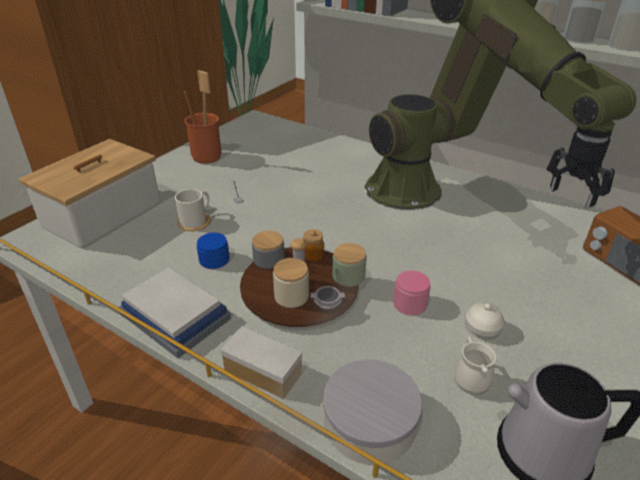

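View pics/side0.png

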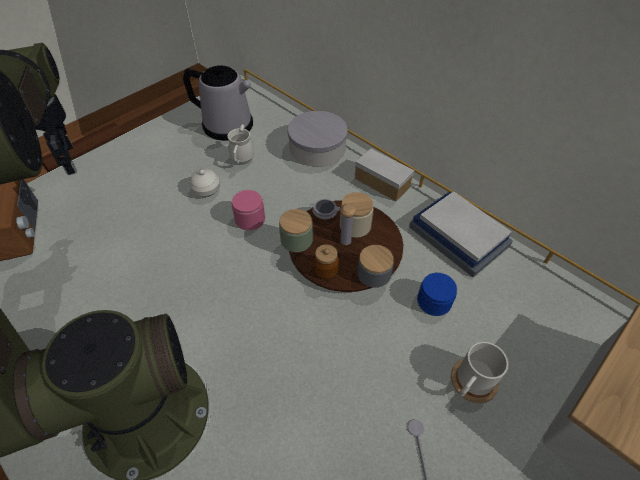

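Scene view: grey-lidded caddy at (268,248), green at (349,265), both overhanging. The cream one at (291,283) stands at the post, the honey pot is at (313,245) and the strainer at (327,297). In the side view: grey (376,266), green (296,230), cream (357,214), honey (326,262). Look-alikes off the plate are pink (411,292) and blue (212,250) in the scene view; not chosen. A close crop checks this.

```bash
python3 - <<'E'
from h import *
a=cv2.imread('pics/scene0.png')[220:330,230:380];b=cv2.imread('pics/side0.png')[185:295,280:410]
a=cv2.resize(a,None,fx=5.3,fy=5.3,interpolation=cv2.INTER_CUBIC);b=cv2.resize(b,None,fx=5.3,fy=5.3,interpolation=cv2.INTER_CUBIC)
cv2.imwrite('pics/ca.png',a);cv2.imwrite('pics/cb.png',b)
for f,pts in(('scene0',[(268,237),(349,252),(291,268)]),('side0',[(377,256),(296,220),(357,202)])):
    d=ld(f)
    for p,h in zip(pts,(.107,.107,.107)):print(f,p,[ray(d,*p,z)[:2].round(3) for z in(.096,.107,.118)])
E
```

```text
scene0 (268, 237) [array([ 0.57 , -0.118]), array([ 0.582, -0.108]), array([ 0.594, -0.099])]
scene0 (349, 252) [array([0.508, 0.089]), array([0.52 , 0.096]), array([0.533, 0.103])]
scene0 (291, 268) [array([0.64 , 0.006]), array([0.65 , 0.014]), array([0.661, 0.022])]
side0 (377, 256) [array([ 0.583, -0.114]), array([ 0.576, -0.119]), array([ 0.569, -0.123])]
side0 (296, 220) [array([0.528, 0.104]), array([0.522, 0.097]), array([0.516, 0.089])]
side0 (357, 202) [array([0.682, 0.035]), array([0.674, 0.029]), array([0.666, 0.023])]
```

View pics/ca.png

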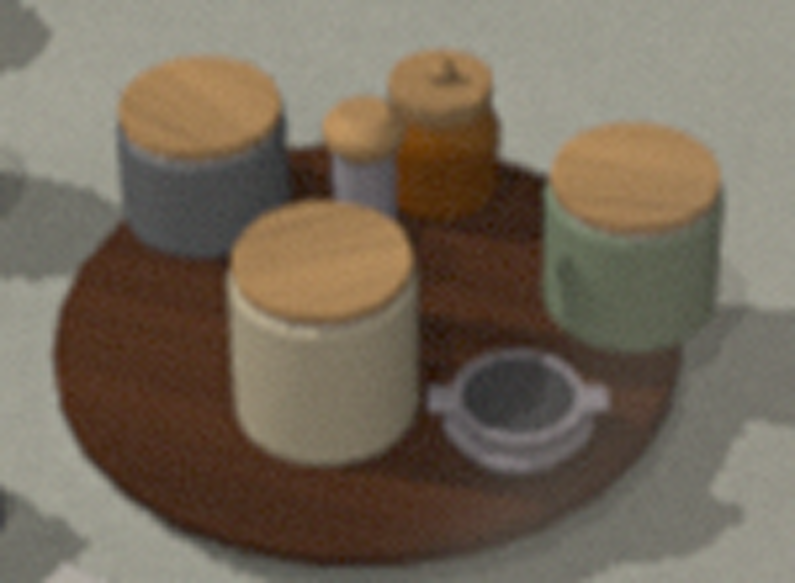

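View pics/cb.png

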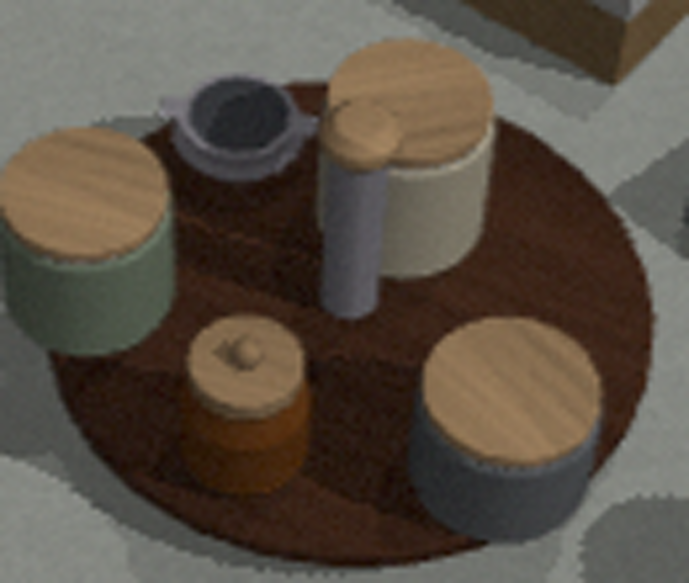

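```bash
cat > m.py <<'E'
from h import *
from scipy.optimize import least_squares
A=ld('scene0');B=ld('side0')
pa=lambda x,y:(230+x/5.3,220+y/5.3)
pb=lambda x,y:(280+x/5.3,185+y/5.3)
def tri(a,b):
    s=least_squares(lambda X:np.r_[np.subtract(proj(A,X),pa(*a)),np.subtract(proj(B,X),pb(*b))],[.6,0,.1]);return s.x,s.fun
def fixed(a,b,z):
    s=least_squares(lambda X:np.r_[np.subtract(proj(A,[*X,z]),pa(*a)),np.subtract(proj(B,[*X,z]),pb(*b))],[.6,0]);return s.x,s.fun
print('knob tri',tri((362,128),(363,134)))
k=ray(A,*pa(362,128),.14),ray(B,*pb(363,134),.14);print('knob z.14',k)
for n,a,b in(('grey',(201,106),(512,390)),('green',(636,177),(84,193)),('cream',(322,261),(410,102))):
    x,f=tri(a,b);print(n,x.round(4),f.round(1))
print('honey lid',tri((440,85),(247,363))[0])
# plate rim fit
pts=[(A,pa(*p)) for p in((55,345),(110,225),(682,355),(300,147),(520,165))]+[(B,pb(*p)) for p in((50,355),(652,315),(610,185),(290,82),(500,118))]
W=np.array([ray(d,*p,.03)[:2] for d,p in pts])
s=least_squares(lambda c:np.hypot(*(W-c).T)-.15,[.61,0]);print('plate',s.x.round(4),(s.fun*1e3).round(1))
E
python3 m.py
```

```text
knob tri (array([0.60758988, 0.00350387, 0.14674552]), array([-0.59965552,  0.03211281, -0.59974725, -0.06940885]))
knob z.14 (array([ 0.59937954, -0.00065848,  0.14      ]), array([0.61332193, 0.00623514, 0.14      ]))
grey [ 0.578  -0.1154  0.0922] [-0.8 -0.  -0.7 -0. ]
green [0.5201 0.0974 0.103 ] [-0.6  0.1 -0.6 -0.1]
cream [0.6623 0.0201 0.1143] [-0.5  0.  -0.6 -0.1]
honey lid [ 0.5041178  -0.02366051  0.09743343]
plate [0.6082 0.0055] [-3.6 -0.1  0.6 -4.1 -2.5 -1.2 -0.2  4.7 -4.8 -5.1]
```

Lid heights say grey is short, green is middle and cream is tall and already home. I'll go to a view straight down with the wrist camera.

```bash
cat >> h.py <<'E'
from scipy.spatial.transform import Rotation as Ro
def tgt(push,sgn,tilt):
    # push dir (deg) = sgn * tool x ; tips lead by tilt (deg)
    p=np.radians(push);f=np.array([np.cos(p),np.sin(p),0]);u=np.array([0,0,1.]);t=np.radians(tilt)
    z=-u*np.cos(t)+f*np.sin(t);x=sgn*(f*np.cos(t)+u*np.sin(t));return Ro.from_matrix(np.c_[x,np.cross(z,x),z])
def rel(pos,R):
    s=r.sense();R0=Ro.from_euler('xyz',s['orientation'])
    d=R0.inv().apply(np.array(pos)-s['ee_pos']);w=(R0.inv()*R).as_rotvec()
    print('rel',d.round(4),w.round(4),'dist',np.linalg.norm(d).round(3),'deg',np.degrees(np.linalg.norm(w)).round(1),'t',s['time'],'F',s['contact_force'].round(2),'at',s['ee_pos'].round(4),'w',s['grip_width'].round(4))
E
python3 - <<'E'
from h import *
rel([.66,-.05,.31],tgt(-47,-1,0))
for f,p in(('scene0',(411,281)),('scene0',(212,240)),('side0',(248,198)),('side0',(438,284))):print(f,ray(ld(f),*p,.09)[:2].round(3))
E
```

```text
Traceback (most recent call last):
  File "h.py", line 21, in rel
    print('rel',d.round(4),w.round(4),'dist',np.linalg.norm(d).round(3),'deg',np.degrees(np.linalg.norm(w)).round(1),'t',s['time'],'F',s['contact_force'].round(2),'at',s['ee_pos'].round(4),'w',s['grip_width'].round(4))
                                                                                                                                                                                                 ^^^^^^^^^^^^^^^^^^^^^
AttributeError: 'float' object has no attribute 'round'
```

```bash
sed -i "s/s\['grip_width'\].round(4)/round(s['grip_width'],4)/" h.py
python3 - <<'E'
from h import *
rel([.66,-.05,.31],tgt(-47,-1,0))
for f,p in(('scene0',(411,281)),('scene0',(212,240)),('side0',(248,198)),('side0',(438,284))):print(f,ray(ld(f),*p,.08)[:2].round(3))
E
```

```text
rel [-0.6327 -0.3554 -0.0789] [-9.000e-04  1.000e-04  4.465e-01] dist 0.73 deg 25.6 t 0.15 F [0.3  0.02 0.66] at [0.2007 0.5118 0.2308] w 0.0856
scene0 [0.504 0.259]
scene0 [ 0.646 -0.246]
side0 [0.503 0.262]
side0 [ 0.629 -0.259]
```

Call:
arm_command([
  [[-0.05, -0.03, -0.02, 0, 0, 0.1], [-0.1, -0.056, -0.04, 0, 0, 0.2], [-0.15, -0.084, -0.06, 0, 0, 0.3], [-0.2, -0.112, -0.079, 0, 0, 0.4], [-0.25, -0.14, -0.079, 0, 0, 0.446]],
], hand=0.05)

```text
time: 0.78
ee_pos: [0.3836, 0.289, 0.3117]
orientation: [3.139, 0.0, 2.32]
contact_force: [1.0, 0.8, -0.8]
grip_width: 0.0503
gripper_force: 0.0
```

```bash
python3 - <<'E'
from h import *
rel([.66,-.05,.31],tgt(-47,-1,0))
E
```

```text
rel [-0.4365 -0.0283  0.0018] [ 0.0024  0.0005 -0.0016] dist 0.437 deg 0.2 t 0.775 F [ 0.98  0.84 -0.83] at [0.3836 0.289  0.3117] w 0.0503
```

Call:
arm_command([
  [[-0.06, -0.004, 0, 0, 0, 0], [-0.12, -0.008, 0, 0, 0, 0], [-0.18, -0.012, 0, 0, 0, 0], [-0.24, -0.016, 0, 0, 0, 0], [-0.3, -0.02, 0, 0, 0, 0]],
])

```text
time: 1.4
ee_pos: [0.5735, 0.0557, 0.3101]
orientation: [-3.142, -0.0, 2.322]
contact_force: [0.6, 0.2, -0.5]
grip_width: 0.0497
gripper_force: 0.0
```

Call:
arm_command([
  [[-0.05, -0.004, 0, 0, 0, 0], [-0.1, -0.008, 0, 0, 0, 0], [-0.137, -0.008, 0, 0, 0, 0], [-0.137, -0.008, 0, 0, 0, 0], [-0.137, -0.008, 0, 0, 0, 0]],
])

```text
time: 2.02
ee_pos: [0.6599, -0.0478, 0.3099]
orientation: [-3.141, -0.001, 2.322]
contact_force: [-0.5, -0.1, -0.2]
grip_width: 0.0499
gripper_force: 0.0
```

```bash
python3 - <<'E'
from h import *
d=snap('wrist','w1');rel([.66,-.05,.31],tgt(-47,-1,0))
print(-np.array(d['R']).T@d['t'],np.array(d['R']).round(3))
for X in([.608,.004,.03],[.52,.097,.107],[.578,-.115,.096]):print(proj(d,X))
E
```

```text
rel [-0.002  -0.0016  0.0004] [ 0.     -0.0002  0.0012] dist 0.003 deg 0.1 t 2.075 F [0.6  0.54 0.98] at [ 0.6598 -0.0475  0.3104] w 0.0497
[0.60830336 0.00891832 0.45104454] [[ 0.731  0.683 -0.001]
 [ 0.651 -0.696  0.301]
 [ 0.205 -0.221 -0.954]]
(np.float64(315.2233045300189), np.float64(128.84816753155394))
(np.float64(313.1145794336845), np.float64(-33.064138782372794))
(np.float64(213.5899804969145), np.float64(197.59835580609996))
```

View pics/w1.png

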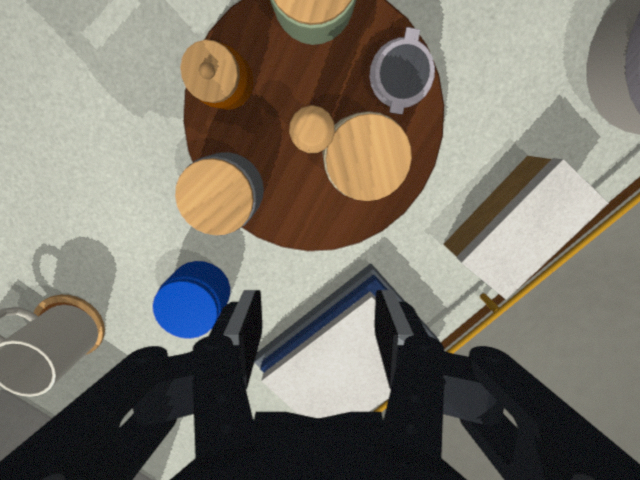

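The wrist view shows the grey lid at (217,195), knob at (312,130), cream lid at (367,156), honey pot at (213,73) and the plate rim spanning 183..445. The green lid is cut off at the top (about (313,-10)).

```bash
python3 - <<'E'
from h import *
from scipy.optimize import least_squares
d=ld('w1')
P=np.array([ray(d,*p,.03)[:2] for p in((184,110),(444,110),(313,249),(430,180),(262,238),(425,45),(372,6),(250,10))])
s=least_squares(lambda c:np.hypot(*(P-c).T)-.15,[.61,0]);print('plate',s.x.round(4),(s.fun*1e3).round(1))
k=ray(d,312,130,.141)[:2];g=ray(d,217.5,195,.096)[:2];c=ray(d,367.5,156,.118)[:2];h=ray(d,209,72,.108)[:2]
print('knob',k.round(4),'grey',g.round(4),'cream',c.round(4),'honey',h.round(4), 'cream-dist',np.hypot(*(c-k)),'grey dist',np.hypot(*(g-k)),np.degrees(np.arctan2(*(k-g)[::-1])))
# green visible lower edge of lid
for p in((314,24),(275,8),(353,8)):print(ray(d,*p,.107)[:2].round(4))
E
```

```text
plate [ 6.11e-01 -4.00e-04] [ -1.2  -2.3 -10.   -2.9  -8.3  -1.   -9.6  -9.7]
knob [0.6067 0.0028] grey [ 0.5793 -0.1102] cream [0.6596 0.0204] honey [ 0.5062 -0.0242] cream-dist 0.05573669147253788 grey dist 0.11622953644992755 76.32464239549884
[0.5487 0.0672]
[0.5164 0.0534]
[0.5647 0.0985]
```

```bash
python3 - <<'E'
from h import *
rel([.462,.158,.2],tgt(-47,-1,12))
rel([.462,.158,.31],tgt(-47,-1,12))
E
```

```text
rel [ 0.2852 -0.0042  0.1104] [ 1.000e-04 -2.097e-01  1.200e-03] dist 0.306 deg 12.0 t 2.075 F [0.6  0.54 0.98] at [ 0.6598 -0.0475  0.3104] w 0.0497
rel [ 0.2852 -0.0042  0.0004] [ 1.000e-04 -2.097e-01  1.200e-03] dist 0.285 deg 12.0 t 2.075 F [0.6  0.54 0.98] at [ 0.6598 -0.0475  0.3104] w 0.0497
```

Call:
arm_command([
  [[0.06, -0.001, 0, 0, -0.05, 0], [0.12, -0.002, 0, 0, -0.1, 0], [0.18, -0.003, 0, 0, -0.15, 0], [0.235, -0.004, 0.02, 0, -0.21, 0], [0.285, -0.004, 0.05, 0, -0.21, 0]],
])

```text
time: 2.7
ee_pos: [0.4605, 0.1594, 0.2609]
orientation: [3.138, 0.212, 2.323]
contact_force: [0.5, 0.2, -0.4]
grip_width: 0.0499
gripper_force: 0.0
```

```bash
python3 - <<'E'
from h import *
rel([.465,.155,.039],tgt(-47,-1,12))
E
```

```text
rel [ 0.0405 -0.0004  0.2183] [0.0037 0.0025 0.0021] dist 0.222 deg 0.3 t 2.7 F [ 0.52  0.18 -0.43] at [0.4605 0.1594 0.2609] w 0.0499
```

Call:
arm_command([
  [[0.009, 0, 0.05, 0, 0, 0], [0.018, 0, 0.1, 0, 0, 0], [0.028, 0, 0.15, 0, 0, 0], [0.035, 0, 0.19, 0, 0, 0], [0.035, 0, 0.19, 0, 0, 0]],
])

```text
time: 3.32
ee_pos: [0.4647, 0.1535, 0.0656]
orientation: [-3.138, 0.208, 2.324]
contact_force: [1.0, -0.3, 0.4]
grip_width: 0.0498
gripper_force: 0.0
```

```bash
python3 - <<'E'
from h import *
rel([.465,.155,.039],tgt(-47,-1,12))
d=snap('scene','s1');cv2.imwrite('pics/s1c.png',cv2.resize(d['color'][190:330,230:430,::-1],None,fx=4,fy=4,interpolation=cv2.INTER_CUBIC))
E
```

```text
rel [0.0064 0.0014 0.0258] [-0.0036 -0.0012  0.0022] dist 0.027 deg 0.3 t 3.325 F [ 1.02 -0.27  0.38] at [0.4647 0.1535 0.0656] w 0.0498
```

View pics/s1c.png

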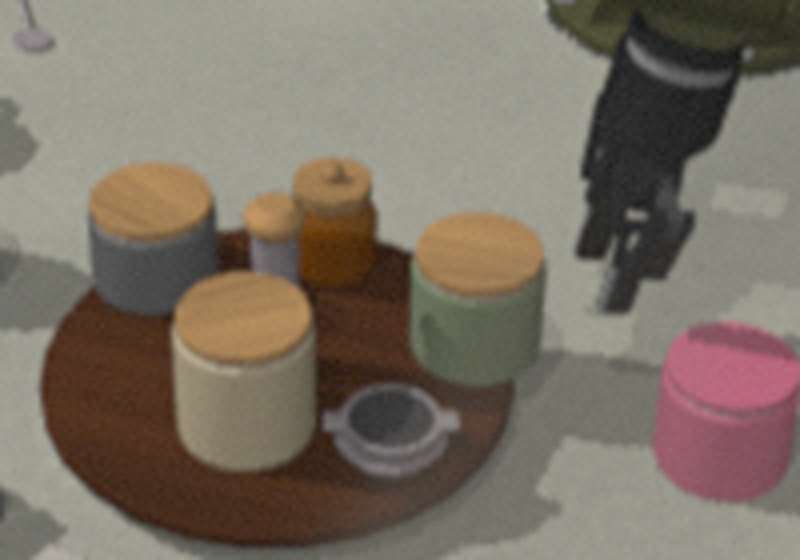

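The fingers are at crop (620,290), behind the green caddy and clear of the pink one (730,410). I'll descend, then begin the push.

Call:
arm_command([
  [[0.003, 0.001, 0.013, 0, 0, 0], [0.0062, 0.0015, 0.0265, 0, 0, 0], [0.0013, 0.0015, 0.0275, 0, 0, 0], [-0.0036, 0.0015, 0.0286, 0, 0, 0], [-0.0085, 0.0015, 0.0296, 0, 0, 0]],
])

```text
time: 4.0
ee_pos: [0.478, 0.1436, 0.0404]
orientation: [3.141, 0.21, 2.321]
contact_force: [-0.2, -0.9, 0.3]
grip_width: 0.0499
gripper_force: 0.0
```

```bash
cat > st.py <<'E'
from h import *
import sys
P=np.array([.607,.003]);a=float(sys.argv[1]);sg=int(sys.argv[2]);dist=float(sys.argv[3])
f=np.array([np.cos(np.radians(a)),np.sin(np.radians(a))]);q=P-f*dist
rel([*q,.039],tgt(a,sg,12));s=r.sense();v=P-s['ee_pos'][:2];print('to post',v@f,'beside',f[0]*v[1]-f[1]*v[0],'torq',s['ft_torque'].round(3))
E
python3 st.py -47.2 -1 .101
```

```text
rel [-0.0876 -0.0012  0.0201] [0.0014 0.0009 0.0036] dist 0.09 deg 0.2 t 4.0 F [-0.21 -0.94  0.32] at [0.478  0.1436 0.0404] w 0.0499
to post 0.1908744730137326 beside -0.0008741404322517576 torq [0.088 0.081 0.024]
```

Call:
arm_command([
  [[-0.004, 0, 0.001, 0, 0, 0], [-0.008, 0, 0.002, 0, 0, 0], [-0.012, 0, 0.003, 0, 0, 0], [-0.016, 0, 0.0037, 0, 0, 0], [-0.02, -0.0005, 0.0045, 0, 0, 0]],
])

```text
time: 4.62
ee_pos: [0.4911, 0.1285, 0.0397]
orientation: [-3.141, 0.21, 2.322]
contact_force: [-2.5, 1.1, 0.3]
grip_width: 0.0499
gripper_force: 1.4
```

Call:
arm_command([
  [[-0.0035, 0, 0.0008, 0, 0, 0], [-0.007, 0, 0.0016, 0, 0, 0], [-0.0105, 0, 0.0024, 0, 0, 0], [-0.014, 0, 0.0032, 0, 0, 0], [-0.0175, 0, 0.0038, 0, 0, 0]],
])

```text
time: 5.25
ee_pos: [0.5034, 0.1154, 0.0397]
orientation: [-3.142, 0.21, 2.322]
contact_force: [-1.7, 1.8, 0.2]
grip_width: 0.0501
gripper_force: 1.4
```

Call:
arm_command([
  [[-0.0035, 0, 0.0008, 0, 0, 0], [-0.007, 0, 0.0016, 0, 0, 0], [-0.0105, 0, 0.0024, 0, 0, 0], [-0.014, 0, 0.0032, 0, 0, 0], [-0.0175, 0, 0.0038, 0, 0, 0]],
])

```text
time: 5.88
ee_pos: [0.5156, 0.1023, 0.0396]
orientation: [-3.142, 0.21, 2.322]
contact_force: [-2.2, 3.0, 0.5]
grip_width: 0.05
gripper_force: 1.5
```

```bash
python3 st.py -47.2 -1 .101
```

```text
rel [-0.0331 -0.0005  0.0076] [0.0008 0.0005 0.0039] dist 0.034 deg 0.2 t 5.875 F [-2.2   2.98  0.48] at [0.5156 0.1023 0.0396] w 0.05
to post 0.1349211710244417 beside -0.0003911291282353013 torq [ 0.406  0.456 -0.041]
```

Call:
arm_command([
  [[-0.0035, 0, 0.0008, 0, 0, 0], [-0.007, 0, 0.0016, 0, 0, 0], [-0.0105, 0, 0.0024, 0, 0, 0], [-0.014, 0, 0.0032, 0, 0, 0], [-0.0175, -0.0003, 0.004, 0, 0, 0]],
])

```text
time: 6.5
ee_pos: [0.5277, 0.0889, 0.0394]
orientation: [3.142, 0.21, 2.322]
contact_force: [-2.9, 3.4, 1.7]
grip_width: 0.0499
gripper_force: 2.0
```

```bash
python3 st.py -47.2 -1 .101; python3 - <<'E'
from h import *
a=snap('scene','s2')['color'][205:325,220:380,::-1];b=snap('side','d2')['color'][185:305,280:410,::-1]
cv2.imwrite('pics/c2.png',np.hstack([cv2.resize(i,None,fx=k,fy=k,interpolation=cv2.INTER_CUBIC) for i,k in((a,2.75),(b,2.75))]))
E
```

```text
rel [-0.0155 -0.0003  0.0037] [0.0009 0.0006 0.0039] dist 0.016 deg 0.2 t 6.5 F [-2.95  3.37  1.69] at [0.5277 0.0889 0.0394] w 0.0499
to post 0.11693835044955198 beside -0.00021467704004451277 torq [ 0.557  0.44  -0.015]
```

View pics/c2.png

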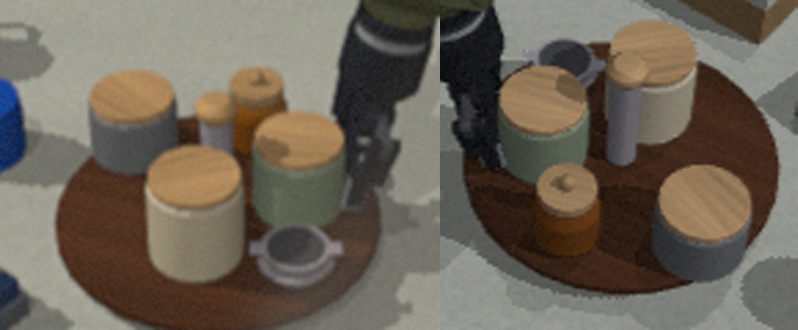

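Green lid centre at scene px (328.7,255.5) and side px (317.5,221.4). It's straight and upright, and honey pot and strainer are untouched.

```bash
python3 - <<'E'
from h import *
A=ld('s2');B=ld('d2');P=np.array([.607,.003])
q=[ray(A,328.7,255.5,.107)[:2],ray(B,317.5,221.4,.107)[:2]];m=np.mean(q,0);print(q,m,np.hypot(*(P-m)),np.hypot(*(np.array([.5277,.0889])-m)))
E
```

```text
[array([0.55992024, 0.06191337]), array([0.55591129, 0.05521078])] [0.55791576 0.05856207] 0.0741377529810231 0.042818011134206704
```

Call:
arm_command([
  [[-0.0024, 0, 0.0005, 0, 0, 0], [-0.0048, 0, 0.001, 0, 0, 0], [-0.0072, 0, 0.0016, 0, 0, 0], [-0.0096, 0, 0.0021, 0, 0, 0], [-0.0115, -0.0002, 0.0025, 0, 0, 0]],
])

```text
time: 7.22
ee_pos: [0.5355, 0.0803, 0.0393]
orientation: [3.142, 0.21, 2.322]
contact_force: [-3.4, 3.3, 1.8]
grip_width: 0.0498
gripper_force: 2.2
```

Call:
arm_command([
  [[-0.0007, 0, 0.0001, 0, 0, 0], [-0.0014, 0, 0.0003, 0, 0, 0], [-0.002, 0, 0.0004, 0, 0, 0]],
])

```text
time: 7.6
ee_pos: [0.5368, 0.0789, 0.0393]
orientation: [-3.142, 0.21, 2.322]
contact_force: [-2.6, 3.7, 1.9]
grip_width: 0.0504
gripper_force: 2.2
```

```bash
python3 st.py -47.2 -1 .101
```

```text
rel [-0.0023 -0.0001  0.0008] [0.0008 0.0005 0.004 ] dist 0.002 deg 0.2 t 7.6 F [-2.58  3.75  1.86] at [0.5368 0.0789 0.0393] w 0.0504
to post 0.1033978640256826 beside -4.4883534040127127e-05 torq [ 0.538  0.485 -0.008]
```

Call:
arm_command([
  [[-0.0007, 0, 0.0001, 0, 0, 0], [-0.0014, 0, 0.0003, 0, 0, 0], [-0.002, 0, 0.0004, 0, 0, 0]],
])

```text
time: 7.98
ee_pos: [0.5382, 0.0773, 0.0394]
orientation: [-3.142, 0.21, 2.322]
contact_force: [-3.4, 3.4, 2.7]
grip_width: 0.0499
gripper_force: 2.2
```

Call:
arm_command([
  [[-0.0007, 0, 0.0001, 0, 0, 0], [-0.0014, 0, 0.0003, 0, 0, 0]],
])

```text
time: 8.22
ee_pos: [0.5392, 0.0763, 0.0393]
orientation: [-3.142, 0.21, 2.322]
contact_force: [-3.8, 3.2, 1.9]
grip_width: 0.05
gripper_force: 2.2
```

Call:
arm_command([
  [[-0.0007, 0, 0.0001, 0, 0, 0], [-0.0014, 0, 0.0003, 0, 0, 0]],
])

```text
time: 8.48
ee_pos: [0.54, 0.0754, 0.0393]
orientation: [-3.141, 0.21, 2.322]
contact_force: [-6.1, 6.4, 2.7]
grip_width: 0.0496
gripper_force: 3.9
```

Call:
arm_command([
  [[-0.0003, 0, 0.0001, 0, 0, 0], [-0.0003, 0, 0.0001, 0, 0, 0]],
])

```text
time: 8.72
ee_pos: [0.5401, 0.0754, 0.0392]
orientation: [-3.141, 0.209, 2.322]
contact_force: [-7.1, 5.3, 2.8]
grip_width: 0.0501
gripper_force: 4.3
```

```bash
python3 st.py -47.2 -1 .101
```

```text
rel [ 0.0024 -0.     -0.0003] [ 0.0006 -0.0001  0.004 ] dist 0.002 deg 0.2 t 8.725 F [-7.06  5.34  2.83] at [0.5401 0.0754 0.0392] w 0.0501
to post 0.09857012011932564 beside -4.879104024472364e-05 torq [ 1.001  0.885 -0.071]
```

Standing against the post. Back straight out, then up.

Call:
arm_command([
  [[0.004, 0, -0.0008, 0, 0, 0], [0.012, 0, -0.0025, 0, 0, 0], [0.032, 0, -0.007, 0, 0, 0], [0.06, 0, -0.0127, 0, 0, 0], [0.09, 0, -0.019, 0, 0, 0]],
])

```text
time: 9.35
ee_pos: [0.4769, 0.1429, 0.0392]
orientation: [3.141, 0.21, 2.321]
contact_force: [0.1, -0.4, -0.8]
grip_width: 0.05
gripper_force: 0.0
```

Call:
arm_command([
  [[0.0, 0, -0.04, 0, 0, 0], [0.0, 0, -0.1, 0, 0, 0], [0.0, 0, -0.16, 0, 0, 0], [0, 0, -0.22, 0, 0, 0], [0, 0, -0.22, 0, 0, 0]],
])

```text
time: 9.98
ee_pos: [0.447, 0.1769, 0.2586]
orientation: [3.134, 0.213, 2.321]
contact_force: [0.1, 0.1, -1.1]
grip_width: 0.0499
gripper_force: 0.0
```

```bash
python3 st.py -47.2 -1 .101; python3 - <<'E'
from h import *
# stand-off above grey, push 76 deg with +x
P=np.array([.607,.003]);f=np.array([np.cos(np.radians(76.3)),np.sin(np.radians(76.3))])
q=P-f*.205;print(q);rel([*q,.26],tgt(76.3,1,12))
a=snap('scene','s3')['color'][205:325,220:380,::-1];b=snap('side','d3')['color'][185:305,280:410,::-1]
cv2.imwrite('pics/c3.png',np.hstack([cv2.resize(i,None,fx=2.75,fy=2.75,interpolation=cv2.INTER_CUBIC) for i in(a,b)]))
E
```

```text
rel [-0.0858 -0.0031  0.2433] [0.0085 0.0036 0.0033] dist 0.258 deg 0.6 t 9.975 F [ 0.09  0.05 -1.14] at [0.447  0.1769 0.2586] w 0.0499
to post 0.2363228929899613 beside -0.000730874422608413 torq [0.108 0.    0.005]
[ 0.55844818 -0.19616757]
rel [-0.3413 -0.1734  0.0711] [0.0088 0.3834 0.9979] dist 0.389 deg 61.3 t 9.975 F [ 0.09  0.05 -1.14] at [0.447  0.1769 0.2586] w 0.0499
```

View pics/c3.png

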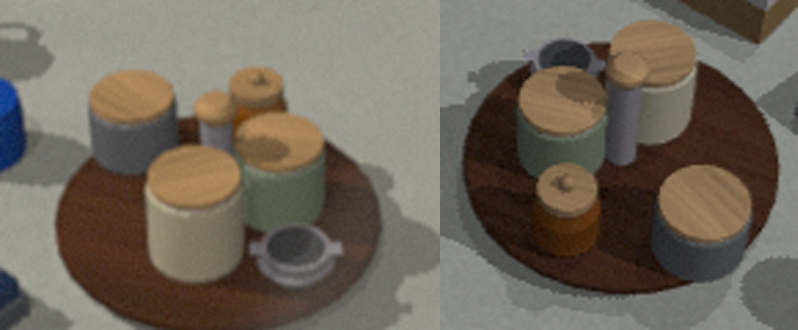

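Green stands by the post, and the plate, honey pot and grey caddy are unchanged. On to grey (crop left (133,97)).

Call:
arm_command([
  [[-0.035, -0.017, 0.0, 0, 0.064, 0.166], [-0.08, -0.04, 0.01, 0.001, 0.128, 0.333], [-0.128, -0.065, 0.027, 0.003, 0.19, 0.5], [-0.17, -0.087, 0.035, 0.004, 0.255, 0.665], [-0.213, -0.108, 0.044, 0.005, 0.32, 0.83]],
], hand=0.036)

```text
time: 10.7
ee_pos: [0.5156, -0.0587, 0.254]
orientation: [3.119, -0.143, 1.493]
contact_force: [1.9, 0.6, 0.8]
grip_width: 0.0361
gripper_force: 0.0
```

```bash
python3 - <<'E'
from h import *
rel([.562,-.182,.25],tgt(76.3,1,12))
E
```

```text
rel [-0.1187  0.0562 -0.0119] [-0.0062  0.0644  0.1593] dist 0.132 deg 9.8 t 10.7 F [1.93 0.57 0.76] at [ 0.5156 -0.0587  0.254 ] w 0.0361
```

Call:
arm_command([
  [[-0.04, 0.019, -0.004, -0.002, 0.021, 0.053], [-0.08, 0.038, -0.008, -0.004, 0.043, 0.106], [-0.119, 0.056, -0.012, -0.006, 0.064, 0.159], [-0.119, 0.056, -0.012, -0.006, 0.064, 0.159]],
])

```text
time: 11.2
ee_pos: [0.5624, -0.1828, 0.2492]
orientation: [-3.141, -0.208, 1.334]
contact_force: [-1.5, 0.3, 0.3]
grip_width: 0.0361
gripper_force: 0.0
```

```bash
python3 - <<'E'
from h import *
rel([.5625,-.180,.039],tgt(76.3,1,12))
d=snap('wrist','w4');print(ray(d,320,240,.03))
for X in([.607,.003,.141],[.5795,-.111,.096]):print(proj(d,X))
E
```

```text
rel [-0.0407 -0.0004  0.2063] [-0.0012  0.0018  0.002 ] dist 0.21 deg 0.2 t 11.2 F [-1.5   0.33  0.27] at [ 0.5624 -0.1828  0.2492] w 0.0361
[ 0.56663589 -0.17713123  0.03      ]
(np.float64(316.7652850847229), np.float64(-5.781561746702579))
(np.float64(316.9731325696628), np.float64(170.2413795557192))
```

View pics/w4.png

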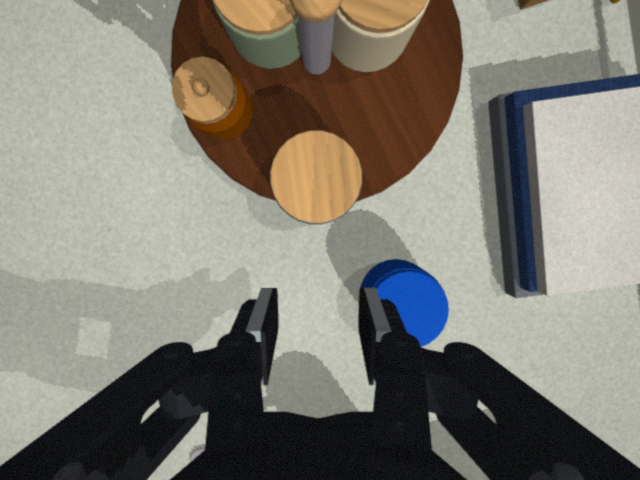

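The wrist view shows grey lid centre (316,177), post column (317,~60), finger centreline about 318, so they're lined up. Blue look-alike lid is at (405,305), close to the right finger; checking clearance.

```bash
python3 - <<'E'
from h import *
d=ld('w4');g=ray(d,316,177,.096)[:2];b=ray(d,405,305,.066)[:2];P=np.array([.607,.003])
print(g,np.hypot(*(P-g)),'blue',b, np.hypot(*(ray(d,448,305,.066)[:2]-b)))
f=np.array([np.cos(np.radians(76.3)),np.sin(np.radians(76.3))]);s=np.array([f[1],-f[0]])
for n,q in(('g',g),('b',b)):print(n,'back',(P-q)@f,'side',(q-P)@s)
E
```

```text
[ 0.57734268 -0.11637571] 0.12300453959680152 blue [ 0.63326125 -0.25498352] 0.04205975392880366
g back 0.12300335065421594 side -0.0005408227594229931
b back 0.2444239932489646 side 0.08661443165140814
```

Call:
arm_command([
  [[-0.01, 0, 0.05, 0, 0, 0], [-0.02, 0, 0.1, 0, 0, 0], [-0.03, 0, 0.15, 0, 0, 0], [-0.037, 0, 0.186, 0, 0, 0], [-0.041, 0, 0.204, 0, 0, 0]],
])

```text
time: 11.88
ee_pos: [0.5628, -0.1772, 0.042]
orientation: [3.141, -0.207, 1.34]
contact_force: [-0.6, -0.3, 1.4]
grip_width: 0.0358
gripper_force: 0.0
```

Call:
arm_command([
  [[0.0, 0, 0.001, 0, 0, 0], [0.0, 0, 0.002, 0, 0, 0]],
])

```text
time: 12.12
ee_pos: [0.5647, -0.1783, 0.0437]
orientation: [3.136, -0.207, 1.34]
contact_force: [-0.5, 1.0, 0.5]
grip_width: 0.0361
gripper_force: 0.0
```

```bash
python3 st.py 76.3 1 .105
```

```text
rel [ 0.0785 -0.0013  0.0213] [0.0041 0.0029 0.0078] dist 0.081 deg 0.5 t 12.125 F [-0.48  1.    0.51] at [ 0.5647 -0.1783  0.0437] w 0.0361
to post 0.18620383082328257 beside 0.0018163061338427322 torq [-0.09   0.004 -0.018]
```

Call:
arm_command([
  [[0.003, -0.001, 0.002, 0.003, 0.002, 0.006], [0.006, -0.0015, 0.004, 0.003, 0.002, 0.006], [0.009, -0.0015, 0.006, 0.003, 0.002, 0.006], [0.012, -0.0015, 0.0066, 0.003, 0.002, 0.006], [0.015, -0.0015, 0.0072, 0.003, 0.002, 0.006]],
])

```text
time: 12.75
ee_pos: [0.5663, -0.162, 0.0383]
orientation: [-3.141, -0.209, 1.333]
contact_force: [-0.4, -1.7, -0.2]
grip_width: 0.0363
gripper_force: 1.0
```

```bash
python3 st.py 76.3 1 .105
```

```text
rel [0.0637 0.0005 0.0128] [-0.0008  0.0006  0.0012] dist 0.065 deg 0.1 t 12.75 F [-0.44 -1.72 -0.17] at [ 0.5663 -0.162   0.0383] w 0.0363
to post 0.1699632950220997 beside -0.00042414277941044826 torq [-0.435  0.181  0.026]
```

Call:
arm_command([
  [[0.0035, 0, 0.0007, 0, 0, 0], [0.007, 0, 0.0014, 0, 0, 0], [0.0105, 0, 0.0021, 0, 0, 0], [0.014, 0, 0.0028, 0, 0, 0], [0.0175, 0.0003, 0.0035, 0, 0, 0]],
])

```text
time: 13.38
ee_pos: [0.5708, -0.1446, 0.0385]
orientation: [-3.141, -0.209, 1.333]
contact_force: [-1.4, -2.1, -0.5]
grip_width: 0.036
gripper_force: 0.8
```

Call:
arm_command([
  [[0.0035, 0, 0.0007, 0, 0, 0], [0.007, 0, 0.0014, 0, 0, 0], [0.0105, 0, 0.0021, 0, 0, 0], [0.014, 0, 0.0028, 0, 0, 0], [0.0175, 0, 0.0035, 0, 0, 0]],
])

```text
time: 14.0
ee_pos: [0.575, -0.1273, 0.0387]
orientation: [-3.141, -0.209, 1.333]
contact_force: [0.1, -2.1, -0.6]
grip_width: 0.0359
gripper_force: 0.8
```

```bash
python3 st.py 76.3 1 .105
```

```text
rel [0.0286 0.0003 0.0058] [-0.0009  0.0004  0.0011] dist 0.029 deg 0.1 t 14.0 F [ 0.11 -2.07 -0.6 ] at [ 0.575  -0.1273  0.0387] w 0.0359
to post 0.13417157367559018 beside -0.00021676516633727452 torq [-0.417  0.062 -0.014]
```

Call:
arm_command([
  [[0.0035, 0, 0.0007, 0, 0, 0], [0.007, 0, 0.0014, 0, 0, 0], [0.0105, 0, 0.0021, 0, 0, 0], [0.014, 0, 0.0028, 0, 0, 0], [0.0175, 0.0002, 0.0035, 0, 0, 0]],
])

```text
time: 14.62
ee_pos: [0.5794, -0.11, 0.0389]
orientation: [-3.141, -0.209, 1.333]
contact_force: [-0.1, -1.1, -0.3]
grip_width: 0.0356
gripper_force: 0.8
```

Call:
arm_command([
  [[0.0015, 0, 0.0003, 0, 0, 0], [0.003, 0, 0.0006, 0, 0, 0], [0.0045, 0, 0.0009, 0, 0, 0], [0.006, 0, 0.0012, 0, 0, 0], [0.007, 0, 0.0014, 0, 0, 0]],
])

```text
time: 15.25
ee_pos: [0.5811, -0.1032, 0.039]
orientation: [-3.141, -0.209, 1.333]
contact_force: [-0.5, -1.1, -0.9]
grip_width: 0.0359
gripper_force: 0.8
```

```bash
python3 st.py 76.3 1 .105
```

```text
rel [0.0043 0.     0.0009] [-0.0009  0.0004  0.0012] dist 0.004 deg 0.1 t 15.25 F [-0.5  -1.08 -0.89] at [ 0.5811 -0.1032  0.039 ] w 0.0359
to post 0.10935820502560209 beside -2.3405753155639197e-05 torq [-0.406  0.065  0.026]
```

Call:
arm_command([
  [[0.001, 0, 0.0002, 0, 0, 0], [0.002, 0, 0.0004, 0, 0, 0], [0.003, 0, 0.0006, 0, 0, 0], [0.004, 0, 0.0008, 0, 0, 0]],
])

```text
time: 15.75
ee_pos: [0.582, -0.0993, 0.039]
orientation: [-3.141, -0.209, 1.333]
contact_force: [0.0, -2.0, -0.8]
grip_width: 0.0359
gripper_force: 0.8
```

Call:
arm_command([
  [[0.0007, 0, 0.0001, 0, 0, 0], [0.0014, 0, 0.0003, 0, 0, 0]],
])

```text
time: 16.0
ee_pos: [0.5823, -0.0979, 0.039]
orientation: [-3.141, -0.209, 1.333]
contact_force: [-1.4, -1.6, -0.6]
grip_width: 0.036
gripper_force: 0.9
```

Call:
arm_command([
  [[0.0007, 0, 0.0001, 0, 0, 0], [0.0014, 0, 0.0003, 0, 0, 0]],
])

```text
time: 16.25
ee_pos: [0.5826, -0.0971, 0.039]
orientation: [-3.141, -0.208, 1.333]
contact_force: [-2.5, -8.2, -1.7]
grip_width: 0.0358
gripper_force: 4.0
```

Against the post (8.6 N, stopped). Back out and up.

Call:
arm_command([
  [[-0.004, 0, -0.0008, 0, 0, 0], [-0.012, 0, -0.0025, 0, 0, 0], [-0.03, 0, -0.0064, 0, 0, 0], [-0.055, 0, -0.0117, 0, 0, 0], [-0.078, 0, -0.0166, 0, 0, 0]],
])

```text
time: 16.88
ee_pos: [0.5634, -0.1759, 0.0392]
orientation: [-3.141, -0.209, 1.332]
contact_force: [-0.1, -0.2, -0.1]
grip_width: 0.036
gripper_force: 0.0
```

Call:
arm_command([
  [[0.008, 0, -0.04, 0, 0, 0], [0.018, 0, -0.09, 0, 0, 0], [0.028, 0, -0.14, 0, 0, 0], [0.038, 0, -0.19, 0, 0, 0], [0.038, 0, -0.19, 0, 0, 0]],
])

```text
time: 17.5
ee_pos: [0.5642, -0.1778, 0.2372]
orientation: [3.135, -0.208, 1.334]
contact_force: [-0.2, 0.6, -1.3]
grip_width: 0.0362
gripper_force: 0.0
```

```bash
python3 - <<'E'
from h import *
rz=lambda i:cv2.resize(i,(390,330),interpolation=cv2.INTER_CUBIC)
a=snap('scene','s5')['color'][205:325,230:372,::-1];b=snap('side','d5')['color'][185:295,280:410,::-1];w=snap('wrist','w5')
cv2.imwrite('pics/c5.png',np.vstack([np.hstack([rz(a),rz(b)]),cv2.resize(w['color'][:220,130:650,::-1],(780,260))])[:590])
E
```

```text
(no output)
```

View pics/c5.png

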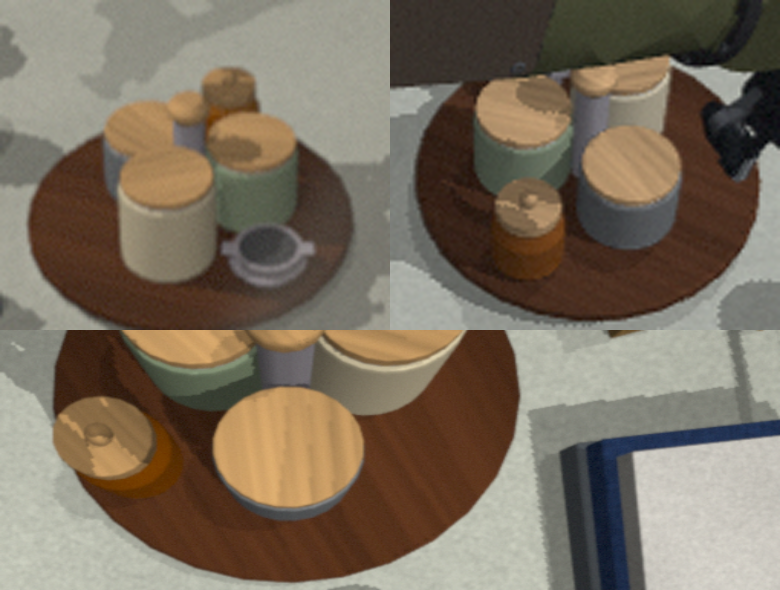

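All three caddies stand by the post, with honey pot (crop (528,230)) and strainer (268,250) in place and the plate not turned. The arm is clear, so I'm handing in.

```bash
python3 -c "
from plant import job
print(job.close_job())"
```

```text
the job is handed in; nothing more can be done
None
```

I pushed the middle (green) and short (grey) caddies straight in until each stood against the post. In the last pictures the plate had not turned and the things on it were in place; I handed the job in at about 17.7 s.

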